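# Seat the slim battery pack in the stall's charger

### The arm

A 7-joint arm with a two-finger parallel gripper is mounted at the origin on the work surface. World frame = base frame: x ahead of the robot, y to its left, z up, the work surface at z = 0. Lengths are in m, angles in rad, forces in N, time in s.
With the tool pointing down it reaches from about 0.425 to 0.925 m from the base axis. Payload 6.8 kg.
Tool frame: the origin (TCP) lies between the finger pads; the fingertips stand finger_overhang ahead of it and the grasp point (between the pads) lies 6 mm ahead of it (finger_overhang is the distance from the TCP to the fingertips, in m); z points along the fingers, y is the line along which they close (so a half turn about z gives the same grasp; the last joint's range is limited). The gripper opens to 85 mm and grips with 20 to 120 N. Pads are 22 mm wide; open, the fingers measure 114 mm over their backs; the gripper's body (76 mm by 85 mm) begins 54 mm behind the grasp point. The pads swing forward as they close: fully open they stand 13 mm farther back than shut.
Start: joints at [-1.285, 0.477, 0.022, 1.555, -0.011, 1.109, -0.083], TCP at [0.259, 0.623, 0.232] pointing down, gripper open.
Joint ranges: [-2.96, 2.96], [-0.34, 2.1], [-1.41, 1.46], [0.24, 2.44], [-1.37, 4.51], [0.17, 1.92], [-2.96, 2.96]. Speed limits (rad/s): [2.39, 2.39, 3.14, 3.14, 3.14, 3.14, 3.14].

### API

Orientations are given as a unit quaternion [w, x, y, z].
In Python, from station import * gives the robot as it stands.
- The arm moves only by the tool drive_tool, never from a script. Its argument "increments" is a list of rows, each an object of numbers: "claw": the finger opening in m, from 0 to 0.0854; "dx", "dy", "dz": the shift along the tool's x, y, z in m; "wx", "wy", "wz": the turn, a rotation vector about the tool's x, y, z in degrees. A call has 1 to 20 rows; each row shifts and turns the commanded pose from where the row before left it, along the tool's axes as they then stand; what a row does not reach is not made up. A row lasts 1/8 s, in which the tool goes at most 62.5 mm and 10.7 degrees, less where a joint would pass 70% of its speed; a pose out of reach is approached as far as the arm can. A call with a gripper value outside its range is refused whole. The fingers move at their own pace and stop on an object; "newtons" is the grip in N (left out, the last holds). Time passes only in rows, so rows that do not move let the fingers close. It gives the time, the measured TCP pose, the force, the opening and the grip force at its end, in the units of the state.
- get_obs(): the state, without advancing time (a new reading comes with each control period).
- read_camera(name): name is "side" or "top"; returns (picture, depth): 420x560x3 uint8, red, green, blue; 420x560 float32, m along the optical axis (not along the pixel's ray), 0 where there is no reading.
- calibration(name): a dict with "intrinsics" (3x3 intrinsics, pixels), "R" (3x3) and "t" (3): a world point X has camera coordinates R X + t. Camera axes: x right, y down, z forward; pixel columns grow to the right and rows downward; lengths in m; the calibration is good to about 2 mm. A picture is of the moment at which its call begins. calibration takes no time and is no camera call.
- hand_in(): hands the job in; it is judged then, once.
The state is a dict: "t": time; "q": joint angles; "joint_vel": joint speeds; "joint_torque": joint torques, N m; "eef_pos": TCP position; "tool_rot": TCP orientation; "contact_force": force on the tool from outside, world axes, zero at the start; "torque": the same for the moment, N m; "gripper_width": opening from 0.0 (shut) to 1.0 (fully open); "grasp_force": force on a finger pad.
Only numpy, scipy, OpenCV 4.12 (cv2) and the standard library are available. Lean on these libraries where they do the work, as an engineer would, in place of code of your own. Each camera call takes 0.05 s, during which the arm holds its last target. There are 200 camera calls.

### The job

Put the engraver's slim battery pack, the thinner of the two packs standing on the counter, on charge: lower it upright into the pocket of the charger and push it straight down, past the sprung ball in the pocket's side, until it clicks and stays fully home when you let go. Feel for the pocket and do not force it (30 N of push is the most the charger should get); leave the thick pack, the engraver and the stone figure where they are.

Things in the scene. Friction and masses are not known exactly. Their poses are not given: they have to be found in the camera images.
- slim_pack_center (a point): Centre of the slim battery pack (about 0.25 kg) that stands upright on the counter; the point is 44 mm above its foot. x along its length, y across its thickness, z up. Dark body 60 x 36 mm, 60 mm high, with a grip fin on top: 88 mm in all. The lowest 4 mm of the foot taper by 1 mm all round. It fits the charger either way round (half a turn about z).
- slim_pack_fin (a point): Middle of the slim pack's ribbed grip fin, 74 mm above its foot: 44 mm long (x), 20 mm thick (y), 28 mm high; hold the pack here, across y. Along both long sides of the body (+y and -y) runs a groove 10 mm high and 4 mm deep, its middle 22 mm above the foot, into which the charger's ball snaps.
- thick_pack_center (a point): Centre of the thick battery pack, same make, length, height and fin, but 56 mm thick (y): too thick for the charger. Point 44 mm above its foot. Leave it. (A fixed low bowl of pendants, 36 mm high, stands near the packs, towards the robot.)
- engraver: Cordless engraver, about 215 mm long, 40 mm high, lying on the counter, its thin bit to its own +y. Origin on the counter under its middle. Leave it.
- idol: Carved stone figure, 44 mm across, 100 mm tall, standing upright; origin under its middle. Leave it.
- charger: Charger, fixed to the counter: dark case 150 (x) x 124 (y) mm, 50 mm high, origin under its middle, z up. In its recess is screwed a pale cup, 82 x 70 mm, with a flat rim and the pocket for the pack. The cup is square to the case and does not move. Contact forces on the charger must never add up to over 50 N; ball and opposite wall squeeze the pack with about 10 N each, so push with 30 N at most.
- bay (a point): Middle of the charger case at the height of the cup's rim, 60 mm above the counter; axes as the charger's. The cup was screwed down through slots, up to 7 mm off this point in x and up to 7 mm in y: feel for the pocket (a foot caught on the rim stops level with it and bears on one side) or see it. Pocket 62 (x) x 38 (y) mm, 1 mm of room all round the pack, its edges broken 1.5 mm at 45 degrees.
- ball_spot (a point): Inner tip of the sprung steel ball, as it would be with the cup in mid-slot (it shares the cup's shift). The ball, 7 mm radius, stands 4.5 mm out of the pocket's +y wall, 16 mm below the rim; it pushes with 5 N when free and 1.6 N more per mm. Getting the pack past it takes less than 10 N of push.
- bottom (a point): Middle of the pocket's solid bottom, 38 mm below the rim, with the cup in mid-slot (it shares the cup's shift). Home = foot on this bottom, so the pack's centre is 6 mm above the rim's height. A sprung plate meets the foot 10 mm earlier and pushes up with 4 N, at the bottom 7 N: a pack not pushed past the click rises 5 to 10 mm when let go; a clicked one stays.

How it is judged:
By the outcome, as a careful person would: the job done as asked, in the order asked, and still so for the second after the job is handed in, with the robot touching nothing.
It also fails if it takes over 72 s, if anything falls off the work surface, if the arm or the gripper's body presses on something with over 40 N, if the wrist force passes 120 N, or if a joint passes its speed limit or range.

## Working session

There is one attempt and no reset: what is moved stays moved. The work goes in short steps, Python scripts to look and compute and a tool call to move; the robot and the scene stay as the last step left them, time stands still between calls to the robot, and variables do not carry over. Pictures are saved under pics/ and viewed, at most 10 in all, crops included, and the job is handed in when it is done.

Besides the shell and the picture viewer there is one more tool, called after ">>>" by a JSON object that holds its "op" and its "data". drive_tool: Moves the arm, as the interface text tells. Its arguments: {"type":"object","properties":{"increments":{"type":"array","items":{"type":"object","properties":{"claw":{"type":"number"},"dx":{"type":"number"},"dy":{"type":"number"},"dz":{"type":"number"},"wx":{"type":"number"},"wy":{"type":"number"},"wz":{"type":"number"}}}},"newtons":{"type":"number"}},"required":["increments"]}

```bash
mkdir -p pics; python3 - <<'E'
from station import *
import cv2,numpy as np
o=get_obs();print({k:np.round(v,3) for k,v in o.items()})
for n in("side","top"):
    p,d=read_camera(n);cv2.imwrite(f"pics/{n}0.png",p[:,:,::-1]);np.savez(f"{n}0.npz",p=p,d=d)
    c=calibration(n);print(n,{k:np.round(v,4).tolist() for k,v in c.items()},(d>0).mean())
try: print(finger_overhang)
except Exception as e: print(e)
E
```

```text
{'t': np.float64(0.0), 'q': array([-1.285,  0.478,  0.022,  1.556, -0.011,  1.109, -0.083]), 'joint_vel': array([ 0.   ,  0.001,  0.   , -0.001,  0.   , -0.002, -0.   ]), 'joint_torque': array([ 1.0000e-03, -5.9645e+01,  1.6090e+00, -2.8120e+01,  1.3000e-02,
        9.0000e-03,  0.0000e+00]), 'eef_pos': array([0.259, 0.623, 0.231]), 'tool_rot': array([-0.   ,  0.196,  0.981, -0.001]), 'contact_force': array([-0.091, -0.789, -0.508]), 'torque': array([-0.054,  0.024,  0.044]), 'grasp_force': np.float64(0.0), 'gripper_width': np.float64(0.996)}
side {'intrinsics': [[468.1257, 0.0, 271.099], [0.0, 468.1257, 206.3589], [0.0, 0.0, 1.0]], 'R': [[-0.8333, -0.5528, 0.0079], [-0.358, 0.5286, -0.7697], [0.4213, -0.6442, -0.6384]], 't': [0.4807, 0.2972, 0.6223]} 0.9960331632653061
top {'intrinsics': [[382.8888, 0.0, 279.9558], [0.0, 382.8888, 216.3775], [0.0, 0.0, 1.0]], 'R': [[-0.0108, -0.9988, -0.0473], [-0.9971, 0.0144, -0.0753], [0.0759, 0.0464, -0.996]], 't': [-0.0003, 0.5861, 0.8744]} 0.996062925170068
0.025
```

View pics/side0.png

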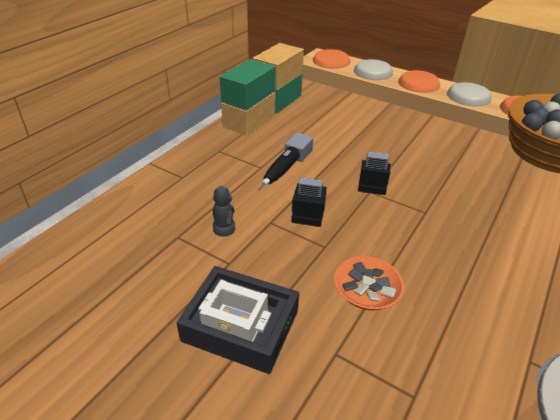

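View pics/top0.png

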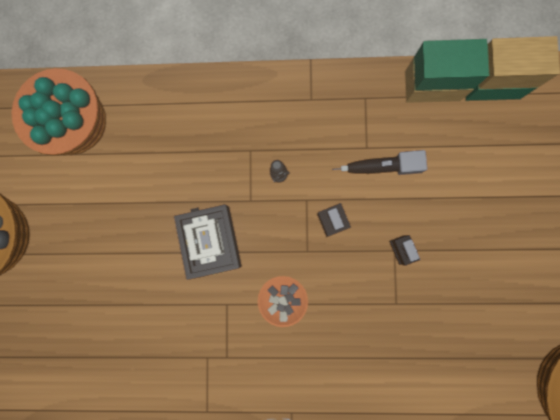

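The side view shows the charger at about (240,315), packs at (310,200) and (375,173), and the idol at (224,210). In the top view the packs are at (334,219), which is squarer so the thick one, and (405,250), which is narrower so the slim one. The charger is at (207,241) and the pocket at about (206,239).

```bash
cat > h.py <<'E'
import numpy as np,cv2
from station import *
def cloud(n,d):
    c=calibration(n);K=np.array(c["intrinsics"]);R=np.array(c["R"]);t=np.array(c["t"])
    v,u=np.mgrid[:420,:560];P=np.stack([(u-K[0,2])/K[0,0]*d,(v-K[1,2])/K[1,1]*d,d],-1)
    return (P-t)@R
def ray(n,uv,z):
    c=calibration(n);K=np.array(c["intrinsics"]);R=np.array(c["R"]);t=np.array(c["t"])
    uv=np.atleast_2d(uv).astype(float);r=np.c_[(uv-K[:2,2])/[K[0,0],K[1,1]],np.ones(len(uv))]@R;C=-R.T@t
    return C+r*((z-C[2])/r[:,2])[:,None]
def rect(xy):
    (c,s,a)=cv2.minAreaRect((xy*1000).astype(np.float32));
    if s[0]<s[1]: s=s[::-1];a+=90
    return np.round(c,1),np.round(s,1),round((a+90)%180-90,1)
E
python3 - <<'E'
from h import *
for n in("side","top"):
    f=np.load(n+"0.npz");p=f["p"].astype(int);d=f["d"];X=cloud(n,d)
    boxes={"side":dict(P1=(285,165,335,230),P2=(350,145,400,200),ch=(170,260,310,370)),"top":dict(P1=(312,197,358,243),P2=(385,228,428,272),ch=(165,195,250,285))}[n]
    for k,(a,b,c,e) in boxes.items():
        x=X[b:e,a:c].reshape(-1,3);ok=d[b:e,a:c].ravel()>0;x=x[ok];col=p[b:e,a:c].reshape(-1,3)[ok]
        dark=col.max(1)<70;grey=(col.max(1)-col.min(1)<30)&(col.max(1)>85)
        h,ed=np.histogram(x[:,2],np.arange(-.005,.105,.005));print(n,k,h)
        if k!="ch":
            for nm,m in(("body",(abs(x[:,2]-.06)<.006)),("fin",abs(x[:,2]-.088)<.006),("greycol",grey)):
                if m.sum()>5: print("  ",nm,m.sum(),rect(x[m][:,:2]),np.median(x[m],0).round(4))
        else:
            for nm,m in(("all",(x[:,2]>.035)),("case",dark&(abs(x[:,2]-.05)<.006)),("rim",(col.min(1)>130)&(abs(x[:,2]-.06)<.006)),):
                if m.sum()>5: print("  ",nm,m.sum(),rect(x[m][:,:2]),np.median(x[m],0).round(4))
t=np.load("top0.npz")["p"];s=np.load("side0.npz")["p"]
a=cv2.resize(t[195:285,165:255],(400,400),interpolation=cv2.INTER_CUBIC);b=cv2.resize(s[265:370,175:305],(400,400*105//130),interpolation=cv2.INTER_CUBIC)
im=np.zeros((400,800,3),np.uint8);im[:,:400]=a;im[:b.shape[0],400:]=b;cv2.imwrite("pics/ch.png",im[:,:,::-1])
E
```

```text
side P1 [ 254 1571   58   63  120   67   37   61   68   62   68   62  105  275
   45   50   46   52  154   19    0]
   body 401 (array([ 574.5, -131.1]), array([59.8, 57.6]), 21.3) [ 0.5667 -0.1184  0.0608]
   fin 204 (array([ 574.7, -131.7]), array([43.6, 23.6]), 23.2) [ 0.5739 -0.1298  0.0885]
   greycol 168 (array([ 601.7, -180. ]), array([136.7,  43.9]), -60.9) [ 0.5743 -0.1314  0.0888]
side P2 [ 319 1327   55   57   88   51   23   58   55   57   57   57   78  140
   44   42   44   47  119   18    0]
   body 240 (array([ 506. , -290.7]), array([59.5, 38.6]), 21.2) [ 0.5011 -0.2806  0.0607]
   fin 168 (array([ 505.5, -289.7]), array([43.4, 22.1]), 19.0) [ 0.5046 -0.2871  0.0884]
   greycol 138 (array([ 529.7, -351.3]), array([153.4,  42.6]), -69.1) [ 0.5055 -0.2896  0.0887]
side ch [ 833 6020  187  206  359  316  322  532 1102  836 1069 2176  339 1037
    0    0    0    0    0    0    0]
   all 6559 (array([529.2, 158.4]), array([150.9, 126.7]), 11.7) [0.523  0.1678 0.0504]
   case 1892 (array([529.3, 159.1]), array([150.2, 125.1]), 11.9) [0.5334 0.1563 0.0505]
   rim 1162 (array(
[... 392 characters left out ...]
.7, 51.1]), 21.4) [ 0.5758 -0.1311  0.0864]
top P2 [924 339  11  21  34   0   8  14  18  18  15  18 154  48  11  13  19  33
 176   5   0]
   body 207 (array([ 505.1, -286.4]), array([60.7, 35.9]), 19.8) [ 0.5075 -0.278   0.0587]
   fin 212 (array([ 505.4, -287.3]), array([44.1, 21.6]), 21.4) [ 0.5056 -0.2864  0.0866]
   greycol 233 (array([ 506. , -300.9]), array([60.9, 45.7]), 22.0) [ 0.5055 -0.2884  0.0863]
top ch [2397 1483   26  125  241  188   88  299  557  237  901  443  401  231
    0    0    0    0    0    0    0]
   all 2770 (array([529. , 162.4]), array([150.6, 124.7]), 11.9) [0.529  0.1647 0.049 ]
   rim 634 (array([534.2, 168.7]), array([79.5, 70.9]), 12.1) [0.5344 0.1693 0.0595]
```

View pics/ch.png

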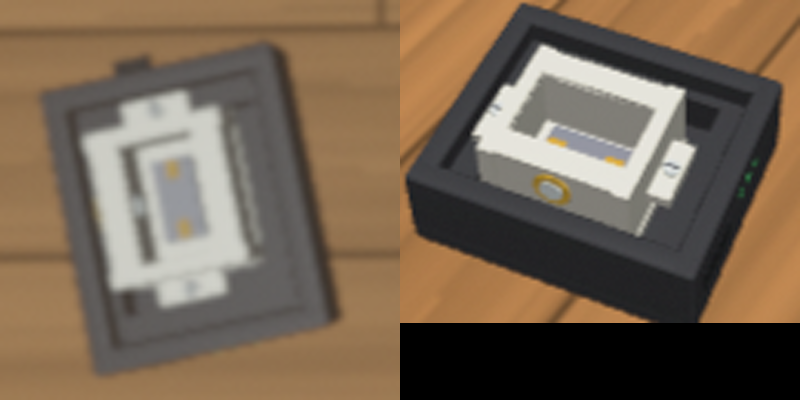

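The slim pack is P2 (60 x 36 mm), at about (0.5055, -0.288) with yaw about 21°. The cup rim is at about (0.534, 0.167) with yaw 12°. The heights 88, 60 and 60 mm agree with the text. Now I start moving.

>>> {"op": "drive_tool", "data": {"increments": [{"claw":0.0854,"dx":-0.031,"dy":-0.02},{"dx":-0.031,"dy":-0.02},{"dx":-0.031,"dy":-0.02},{"dx":-0.031,"dy":-0.02},{"dx":-0.031,"dy":-0.02},{"dx":-0.031,"dy":-0.02},{"dx":-0.031,"dy":-0.02},{"dx":-0.031,"dy":-0.02},{"dx":-0.031,"dy":-0.02},{"dx":-0.031,"dy":-0.02},{"dx":-0.031,"dy":-0.02},{"dx":-0.031,"dy":-0.02},{"dx":-0.031,"dy":-0.02},{"dx":-0.031,"dy":-0.02},{"wz":10},{"wz":10},{"wz":10},{"wz":10},{"wz":10},{"wz":10}], "newtons": 40}}

```text
schema error: expected keys claw, dx, dy, dz, wx, wy, wz
```

```bash
cat >> h.py <<'E'
from scipy.spatial.transform import Rotation as Ro
def go(target,yaw_y=None):
    """tool-frame shift to target TCP; wz for tool y at yaw_y deg (mod 180)"""
    o=get_obs();w,x,y,z=o["tool_rot"];R=Ro.from_quat([x,y,z,w]).as_matrix()
    ty=np.degrees(np.arctan2(R[1,1],R[0,1]))
    print("t",round(float(o["t"]),2),"pos",o["eef_pos"].round(4),"ty",ty.round(2),"tilt z",R[:2,2].round(4),"F",o["contact_force"].round(1),"T",o["torque"].round(2),"w",round(float(o["gripper_width"]),3),"g",round(float(o["grasp_force"]),1),"q7",o["q"][6].round(2))
    print("shift mm",((np.array(target)-o["eef_pos"])@R*1000).round(1), "wz" ,None if yaw_y is None else round(((ty-yaw_y)+90)%180-90,2))
E
python3 -c "
from h import *
go([.5055,-.288,.2],111)"
```

```text
t 0.1 pos [0.2588 0.6228 0.2311] ty 67.44 tilt z [-0.0005 -0.0016] F [-0.7  0.6  0.5] T [0.   0.06 0.02] w 0.998 g 0.0 q7 -0.08
shift mm [-577.3 -746.4   32.4] wz -43.56
```

>>> {"op": "drive_tool", "data": {"increments": [{"claw":0.085,"dx":-0.043,"dy":-0.028,"dz":0,"wx":0,"wy":0,"wz":0},{"claw":0.085,"dx":-0.043,"dy":-0.028,"dz":0,"wx":0,"wy":0,"wz":0},{"claw":0.085,"dx":-0.043,"dy":-0.028,"dz":0,"wx":0,"wy":0,"wz":0},{"claw":0.085,"dx":-0.043,"dy":-0.028,"dz":0,"wx":0,"wy":0,"wz":0},{"claw":0.085,"dx":-0.043,"dy":-0.028,"dz":0,"wx":0,"wy":0,"wz":0},{"claw":0.085,"dx":-0.043,"dy":-0.028,"dz":0,"wx":0,"wy":0,"wz":0},{"claw":0.085,"dx":-0.043,"dy":-0.028,"dz":0,"wx":0,"wy":0,"wz":0},{"claw":0.085,"dx":-0.043,"dy":-0.028,"dz":0,"wx":0,"wy":0,"wz":0},{"claw":0.085,"dx":-0.043,"dy":-0.028,"dz":0,"wx":0,"wy":0,"wz":0},{"claw":0.085,"dx":-0.043,"dy":-0.028,"dz":0,"wx":0,"wy":0,"wz":0},{"claw":0.085,"dx":0,"dy":0,"dz":0,"wx":0,"wy":0,"wz":10},{"claw":0.085,"dx":0,"dy":0,"dz":0,"wx":0,"wy":0,"wz":10},{"claw":0.085,"dx":0,"dy":0,"dz":0,"wx":0,"wy":0,"wz":10},{"claw":0.085,"dx":0,"dy":0,"dz":0,"wx":0,"wy":0,"wz":10},{"claw":0.085,"dx":0,"dy":0,"dz":0,"wx":0,"wy":0,"wz":10},{"claw":0.085,"dx":0,"dy":0,"dz":0,"wx":0,"wy":0,"wz":10},{"claw":0.085,"dx":0,"dy":0,"dz":0,"wx":0,"wy":0,"wz":10}], "newtons": 40}}

```text
t: 2.22
eef_pos: [0.5483, 0.1997, 0.2316]
tool_rot: [-0.0, 0.725, 0.689, -0.0]
contact_force: [-0.5, -0.5, -1.0]
gripper_width: 0.997
grasp_force: 0.0
```

```bash
python3 -c "
from h import *
go([.5055,-.288,.2],111)"
```

```text
t 2.23 pos [0.5483 0.1997 0.2316] ty -2.89 tilt z [-0.0008 -0.0004] F [-0.5 -0.5 -1. ] T [-0.05 -0.02 -0.  ] w 0.997 g 0.0 q7 -0.35
shift mm [-489.2  -18.1   31.8] wz 66.11
```

>>> {"op": "drive_tool", "data": {"increments": [{"claw":0.085,"dx":-0.049,"dy":-0.0018,"dz":0,"wx":0,"wy":0,"wz":0},{"claw":0.085,"dx":-0.049,"dy":-0.0018,"dz":0,"wx":0,"wy":0,"wz":0},{"claw":0.085,"dx":-0.049,"dy":-0.0018,"dz":0,"wx":0,"wy":0,"wz":0},{"claw":0.085,"dx":-0.049,"dy":-0.0018,"dz":0,"wx":0,"wy":0,"wz":0},{"claw":0.085,"dx":-0.049,"dy":-0.0018,"dz":0,"wx":0,"wy":0,"wz":0},{"claw":0.085,"dx":-0.049,"dy":-0.0018,"dz":0,"wx":0,"wy":0,"wz":0},{"claw":0.085,"dx":-0.049,"dy":-0.0018,"dz":0,"wx":0,"wy":0,"wz":0},{"claw":0.085,"dx":-0.049,"dy":-0.0018,"dz":0,"wx":0,"wy":0,"wz":0},{"claw":0.085,"dx":-0.049,"dy":-0.0018,"dz":0,"wx":0,"wy":0,"wz":0},{"claw":0.085,"dx":-0.049,"dy":-0.0018,"dz":0,"wx":0,"wy":0,"wz":0},{"claw":0.085,"dx":0,"dy":0,"dz":0,"wx":0,"wy":0,"wz":9.44},{"claw":0.085,"dx":0,"dy":0,"dz":0,"wx":0,"wy":0,"wz":9.44},{"claw":0.085,"dx":0,"dy":0,"dz":0,"wx":0,"wy":0,"wz":9.44},{"claw":0.085,"dx":0,"dy":0,"dz":0,"wx":0,"wy":0,"wz":9.44},{"claw":0.085,"dx":0,"dy":0,"dz":0,"wx":0,"wy":0,"wz":9.44},{"claw":0.085,"dx":0,"dy":0,"dz":0,"wx":0,"wy":0,"wz":9.44},{"claw":0.085,"dx":0,"dy":0,"dz":0,"wx":0,"wy":0,"wz":9.44},{"claw":0.07,"dx":0,"dy":0,"dz":0.03,"wx":0,"wy":0,"wz":0},{"claw":0.06,"dx":0,"dy":0,"dz":0.01,"wx":0,"wy":0,"wz":0},{"claw":0.06,"dx":0,"dy":0,"dz":0,"wx":0,"wy":0,"wz":0}]}}

```text
t: 4.72
eef_pos: [0.5083, -0.2887, 0.1914]
tool_rot: [-0.0, 0.983, 0.185, -0.001]
contact_force: [0.8, -0.7, -0.2]
gripper_width: 0.702
grasp_force: 0.0
```

```bash
python3 -c "
from h import *
go([.5055,-.288,.089],111)
p,d=read_camera('side');cv2.imwrite('pics/s1.png',p[60:260,250:500,::-1].repeat(3,0).repeat(3,1)[:600,:750])
"
```

```text
t 4.72 pos [ 0.5083 -0.2887  0.1914] ty -68.64 tilt z [-0.0016  0.0006] F [ 0.8 -0.7 -0.2] T [ 0.01  0.02 -0.  ] w 0.702 g 0.0 q7 -0.37
shift mm [ -2.2  -1.5 102.5] wz 0.36
```

View pics/s1.png

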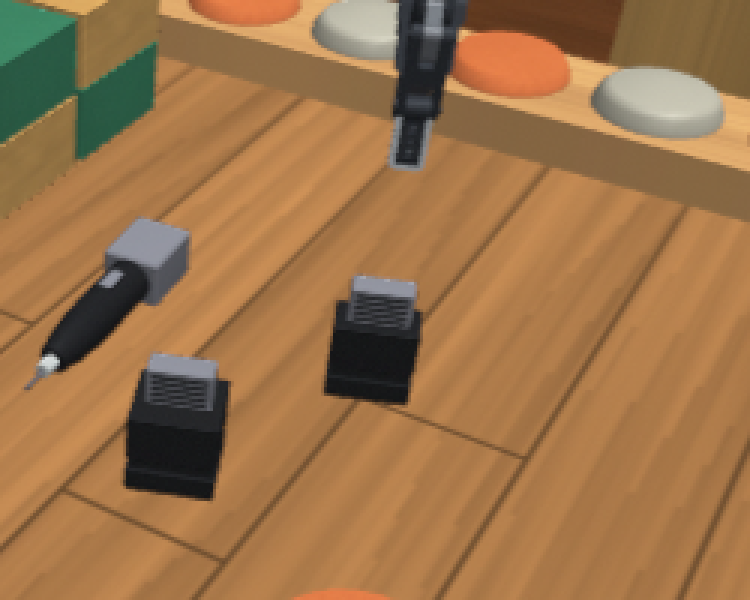

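The gripper hangs over the slim pack (fin at crop (383,300)) and is turned across its thickness. I go down and close.

>>> {"op": "drive_tool", "data": {"increments": [{"claw":0.06,"dx":-0.0022,"dy":-0.0015,"dz":0.03,"wx":0,"wy":0,"wz":0.36},{"claw":0.06,"dx":0,"dy":0,"dz":0.03,"wx":0,"wy":0,"wz":0},{"claw":0.05,"dx":0,"dy":0,"dz":0.025,"wx":0,"wy":0,"wz":0},{"claw":0.045,"dx":0,"dy":0,"dz":0.016,"wx":0,"wy":0,"wz":0},{"claw":0.04,"dx":0,"dy":0,"dz":0,"wx":0,"wy":0,"wz":0},{"claw":0.03,"dx":0,"dy":0,"dz":0,"wx":0,"wy":0,"wz":0},{"claw":0.025,"dx":0,"dy":0,"dz":0,"wx":0,"wy":0,"wz":0},{"claw":0.02,"dx":0,"dy":0,"dz":0,"wx":0,"wy":0,"wz":0},{"claw":0.01,"dx":0,"dy":0,"dz":0,"wx":0,"wy":0,"wz":0},{"claw":0.01,"dx":0,"dy":0,"dz":0,"wx":0,"wy":0,"wz":0},{"claw":0.01,"dx":0,"dy":0,"dz":0,"wx":0,"wy":0,"wz":0}], "newtons": 50}}

```text
t: 6.15
eef_pos: [0.5062, -0.2883, 0.091]
tool_rot: [-0.0, 0.983, 0.182, 0.0]
contact_force: [-0.7, 0.2, -0.4]
gripper_width: 0.12
grasp_force: 0.0
```

```bash
python3 -c "
from h import *
go([.5055,-.288,.27],111)
for n,r in (('side',slice(None)),('top',slice(None))):
    p,d=read_camera(n);X=cloud(n,d);m=(abs(X[...,0]-.505)<.06)&(abs(X[...,1]+.288)<.06)&(abs(X[...,2]-.06)<.003);print(n,m.sum(),rect(X[m][:,:2]))
"
```

```text
t 6.15 pos [ 0.5062 -0.2883  0.091 ] ty -69.0 tilt z [-0.      0.0001] F [-0.7  0.2 -0.4] T [-0.03 -0.02 -0.  ] w 0.12 g 0.0 q7 -0.28
shift mm [  -0.5   -0.5 -179. ] wz -0.0
side 178 (array([ 505.9, -290.9]), array([59.6, 40.9]), 20.6)
top 104 (array([ 505.3, -286.8]), array([59.6, 35.9]), 21.7)
```

```bash
python3 -c "
from h import *
p,d=read_camera('side');cv2.imwrite('pics/s2.png',p[100:220,320:440,::-1].repeat(5,0).repeat(5,1))
"
```

```text
(no output)
```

View pics/s2.png

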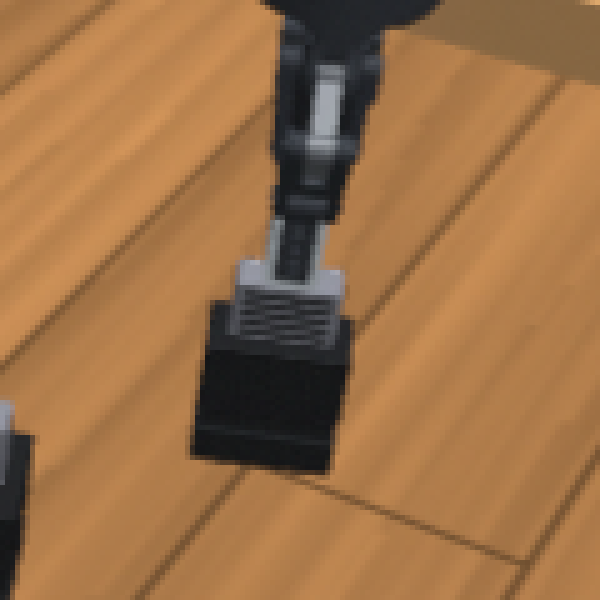

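The fingers shut just above the fin's top instead of beside it: the tips are at crop (293,280) and the fin top spans y 262–288. I need the real tip height.

```bash
python3 -c "
from h import *
go([.5055,-.288,.27],111)
p,d=read_camera('side');X=cloud('side',d)
for v in range(138,172,2): print(v,[tuple((X[v,u]*1000).astype(int)) for u in (374,378,382)])
"
```

```text
t 6.3 pos [ 0.5062 -0.2883  0.091 ] ty -69.0 tilt z [-0.  0.] F [-0.1  0.9 -0.4] T [ 0.02 -0.01  0.01] w 0.118 g 0.0 q7 -0.28
shift mm [  -0.5   -0.5 -179. ] wz -0.0
138 [(np.int64(588), np.int64(-486), np.int64(2)), (np.int64(495), np.int64(-241), np.int64(157)), (np.int64(488), np.int64(-243), np.int64(158))]
140 [(np.int64(585), np.int64(-481), np.int64(0)), (np.int64(500), np.int64(-256), np.int64(144)), (np.int64(493), np.int64(-259), np.int64(144))]
142 [(np.int64(580), np.int64(-470), np.int64(1)), (np.int64(498), np.int64(-253), np.int64(141)), (np.int64(492), np.int64(-258), np.int64(141))]
144 [(np.int64(519), np.int64(-292), np.int64(109)), (np.int64(502), np.int64(-267), np.int64(128)), (np.int64(495), np.int64(-271), np.int64(128))]
146 [(np.int64(511), np.int64(-273), np.int64(117)), (np.int64(502), np.int64(-271), np.int64(121)), (np.int64(495), np.int64(-274), np.int64(122))]
148 [(np.int64(511), np.int64(-274), np.int64(112)), (np.int64(502), np.int64(-271), np.int64(117)), (np.int64(495), np.int64(-275), np.int64(117))]
150 [(np.int64(511), np.int64(-276), np.int64(
[... 867 characters left out ...]
(-278), np.int64(77)), (np.int64(500), np.int64(-282), np.int64(77)), (np.int64(493), np.int64(-288), np.int64(77))]
164 [(np.int64(507), np.int64(-279), np.int64(71)), (np.int64(500), np.int64(-284), np.int64(71)), (np.int64(492), np.int64(-287), np.int64(73))]
166 [(np.int64(506), np.int64(-280), np.int64(66)), (np.int64(499), np.int64(-285), np.int64(66)), (np.int64(491), np.int64(-286), np.int64(69))]
168 [(np.int64(506), np.int64(-283), np.int64(59)), (np.int64(498), np.int64(-283), np.int64(62)), (np.int64(491), np.int64(-286), np.int64(64))]
170 [(np.int64(502), np.int64(-273), np.int64(62)), (np.int64(496), np.int64(-280), np.int64(60)), (np.int64(489), np.int64(-284), np.int64(60))]
```

The tips reach only to about TCP height (around z 0.090), not 25 mm ahead of it. I raise, open, go lower with the opening wider than the body, and check.

>>> {"op": "drive_tool", "data": {"increments": [{"claw":0.05,"dx":0,"dy":0,"dz":-0.02,"wx":0,"wy":0,"wz":0},{"claw":0.05,"dx":0,"dy":0,"dz":-0.01,"wx":0,"wy":0,"wz":0},{"claw":0.05,"dx":0,"dy":0,"dz":0,"wx":0,"wy":0,"wz":0},{"claw":0.05,"dx":0,"dy":0,"dz":0,"wx":0,"wy":0,"wz":0},{"claw":0.05,"dx":0,"dy":0,"dz":0.02,"wx":0,"wy":0,"wz":0},{"claw":0.05,"dx":0,"dy":0,"dz":0.015,"wx":0,"wy":0,"wz":0},{"claw":0.05,"dx":0,"dy":0,"dz":0.01,"wx":0,"wy":0,"wz":0},{"claw":0.05,"dx":0,"dy":0,"dz":0.005,"wx":0,"wy":0,"wz":0},{"claw":0.05,"dx":0,"dy":0,"dz":0,"wx":0,"wy":0,"wz":0}]}}

```text
t: 7.48
eef_pos: [0.5059, -0.2884, 0.0706]
tool_rot: [-0.0, 0.983, 0.182, -0.0]
contact_force: [-0.1, 0.2, -0.2]
gripper_width: 0.586
grasp_force: 0.0
```

```bash
python3 -c "
from h import *
go([.5055,-.288,.27],111)
p,d=read_camera('side');X=cloud('side',d);cv2.imwrite('pics/s3.png',p[100:220,320:440,::-1].repeat(5,0).repeat(5,1))
for v in range(150,172,2): print(v,[tuple((X[v,u]*1000).astype(int).tolist()) for u in (366,370,374,378,382)])
"
```

```text
t 7.47 pos [ 0.5059 -0.2884  0.0706] ty -69.02 tilt z [-0.0006  0.0001] F [-0.1  0.2 -0.2] T [-0.01 -0.02  0.03] w 0.586 g 0.0 q7 -0.26
shift mm [  -0.4   -0.6 -199.4] wz -0.02
150 [(581, -425, 1), (573, -429, 2), (495, -230, 136), (493, -246, 129), (487, -252, 128)]
152 [(579, -420, 0), (524, -292, 88), (494, -229, 132), (490, -239, 129), (483, -241, 130)]
154 [(575, -411, 0), (521, -285, 88), (495, -233, 126), (488, -236, 127), (482, -240, 127)]
156 [(570, -401, 1), (518, -278, 88), (502, -256, 106), (487, -236, 123), (481, -239, 123)]
158 [(567, -394, 0), (517, -277, 84), (503, -260, 99), (494, -260, 102), (486, -260, 105)]
160 [(563, -385, 1), (516, -276, 80), (501, -259, 95), (492, -255, 101), (486, -262, 99)]
162 [(524, -277, 71), (514, -274, 77), (498, -251, 96), (492, -257, 95), (486, -264, 93)]
164 [(522, -275, 68), (515, -278, 69), (497, -250, 92), (490, -255, 92), (485, -263, 89)]
166 [(522, -275, 63), (513, -276, 66), (497, -253, 86), (490, -255, 87), (485, -264, 84)]
168 [(520, -273, 60), (512, -275, 62), (496, -252, 82), (490, -257, 81), (491, -288, 63)]
170 [(518, -268, 59), (510, -272, 59), (503, -273, 61), (496, -278, 62), (489, -283, 61)]
```

View pics/s3.png

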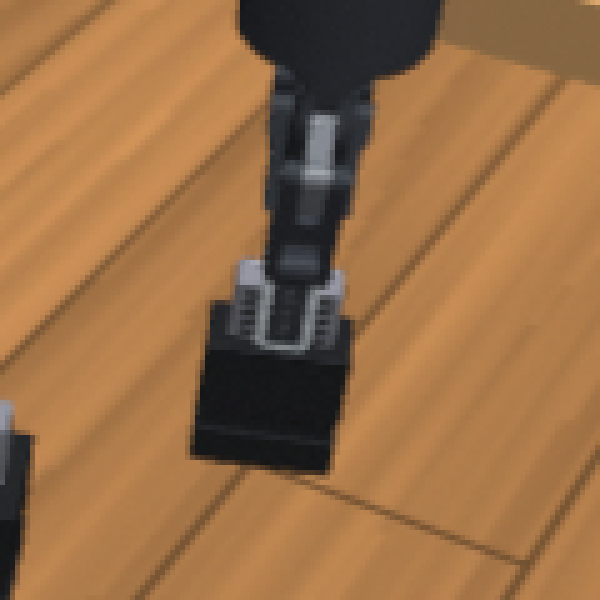

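The near finger is beside the fin, with its tip at crop y 345, z about 0.079. I go down 8 mm more and close.

>>> {"op": "drive_tool", "data": {"increments": [{"claw":0.045,"dx":0,"dy":0,"dz":0.008,"wx":0,"wy":0,"wz":0},{"claw":0.035,"dx":0,"dy":0,"dz":0,"wx":0,"wy":0,"wz":0},{"claw":0.03,"dx":0,"dy":0,"dz":0,"wx":0,"wy":0,"wz":0},{"claw":0.025,"dx":0,"dy":0,"dz":0,"wx":0,"wy":0,"wz":0},{"claw":0.02,"dx":0,"dy":0,"dz":0,"wx":0,"wy":0,"wz":0},{"claw":0.01,"dx":0,"dy":0,"dz":0,"wx":0,"wy":0,"wz":0},{"claw":0.01,"dx":0,"dy":0,"dz":0,"wx":0,"wy":0,"wz":0},{"claw":0.01,"dx":0,"dy":0,"dz":0,"wx":0,"wy":0,"wz":0},{"claw":0.01,"dx":0,"dy":0,"dz":0,"wx":0,"wy":0,"wz":0}], "newtons": 50}}

```text
t: 8.65
eef_pos: [0.5065, -0.2888, 0.0633]
tool_rot: [0.0, 0.983, 0.182, 0.0]
contact_force: [-0.1, -1.2, 4.5]
gripper_width: 0.224
grasp_force: 49.8
```

```bash
python3 -c "
from h import *
go([.5055,-.288,.22],111)
p,d=read_camera('side');X=cloud('side',d)
for v in range(158,174,2): print(v,[tuple((X[v,u]*1000).astype(int).tolist()) for u in (370,374,378,382)])
"
```

```text
t 8.65 pos [ 0.5065 -0.2888  0.0633] ty -69.01 tilt z [ 0.0009 -0.0007] F [-0.1 -1.2  4.5] T [-0.34 -0.13  0.01] w 0.224 g 49.8 q7 -0.25
shift mm [  -0.6   -0.9 -156.7] wz -0.01
158 [(517, -277, 84), (506, -270, 92), (499, -275, 92), (493, -280, 92)]
160 [(515, -275, 81), (505, -268, 88), (497, -269, 91), (492, -280, 87)]
162 [(514, -273, 77), (503, -266, 85), (495, -267, 88), (491, -279, 83)]
164 [(513, -274, 72), (502, -266, 81), (494, -266, 84), (491, -283, 76)]
166 [(514, -278, 64), (502, -267, 75), (494, -269, 77), (491, -284, 70)]
168 [(513, -278, 59), (503, -271, 68), (495, -273, 70), (490, -282, 66)]
170 [(511, -272, 59), (503, -276, 60), (497, -282, 59), (490, -285, 60)]
172 [(509, -270, 56), (501, -272, 58), (494, -276, 59), (486, -276, 62)]
```

>>> {"op": "drive_tool", "data": {"increments": [{"claw":0.01,"dx":0,"dy":0,"dz":-0.02,"wx":0,"wy":0,"wz":0},{"claw":0.01,"dx":0,"dy":0,"dz":-0.035,"wx":0,"wy":0,"wz":0},{"claw":0.01,"dx":0,"dy":0,"dz":-0.04,"wx":0,"wy":0,"wz":0},{"claw":0.01,"dx":0,"dy":0,"dz":-0.04,"wx":0,"wy":0,"wz":0},{"claw":0.01,"dx":0,"dy":0,"dz":-0.022,"wx":0,"wy":0,"wz":0},{"claw":0.01,"dx":0,"dy":0,"dz":0,"wx":0,"wy":0,"wz":0},{"claw":0.01,"dx":0,"dy":0,"dz":0,"wx":0,"wy":0,"wz":0}]}}

```text
t: 9.57
eef_pos: [0.5053, -0.2874, 0.219]
tool_rot: [-0.001, 0.983, 0.182, -0.001]
contact_force: [-0.3, 0.3, -3.0]
gripper_width: 0.225
grasp_force: 49.4
```

```bash
python3 -c "
from h import *
go([.5343,.167,.22],102)
b=np.array([.5292,.1604]);c=np.array([.5343,.167]);a=np.radians(12);print('cup offset in case mm',np.array([[np.cos(a),np.sin(a)],[-np.sin(a),np.cos(a)]])@(c-b)*1000)
for n in('top','side'):
    p=np.load(n+'0.npz')['p'].astype(int);X=cloud(n,np.load(n+'0.npz')['d'])
    # rim pixels (flat z ~60), in cup frame
    m=(abs(X[...,0]-.53)<.08)&(abs(X[...,1]-.163)<.08)&(abs(X[...,2]-.06)<.004)
    q=(X[m][:,:2]-c)@np.array([[np.cos(a),-np.sin(a)],[np.sin(a),np.cos(a)]])*1000
    for ax,nm in((0,'x'),(1,'y')):
        s=q[abs(q[:,1-ax])<12][:,ax];print(n,nm,np.sort(s)[[0,1,2,-3,-2,-1]].round(1),'inner',np.sort(s[s<0])[-4:].round(1),np.sort(s[s>0])[:4].round(1))
p,d=read_camera('side');X=cloud('side',d);q=X[(X[...,2]>.1)&(abs(X[...,0]-.506)<.06)&(abs(X[...,1]+.288)<.06)];
m=(q[:,2]>.206)&(q[:,2]<.224);print('body top shelf z hist',np.histogram(q[:,2],np.arange(.14,.25,.005))[0])
"
```

```text
t 9.57 pos [ 0.5053 -0.2874  0.219 ] ty -68.99 tilt z [-0.0018  0.0015] F [-0.3  0.3 -3. ] T [-0.03 -0.01 -0.01] w 0.225 g 49.4 q7 -0.4
shift mm [ 1.900e+02 -4.138e+02 -4.000e-01] wz 9.01
cup offset in case mm [6.36076992 5.39542454]
top x [-39.5 -39.2 -39.   39.6  39.8  40. ] inner [-31.4 -31.2 -31.  -30.7] [31.4 31.4 31.5 31.8]
top y [-32.3 -32.2 -32.1  35.4  35.5  38. ] inner [-18.3 -18.2 -18.  -18. ] [20.4 20.5 20.8 20.8]
side x [-40.3 -39.8 -39.8  39.7  39.9  39.9] inner [-31.4 -31.3 -31.3 -31.3] [30.3 30.4 30.7 30.7]
side y [-38.  -37.5 -36.8  33.4  33.6  33.9] inner [-21.2 -20.9 -20.5 -20.4] [16.2 16.2 16.2 16.2]
body top shelf z hist [  0   0   0  40  72  74 108  79  40  79  71  80  84  82  79 161  45  60
  63  59 108]
```

>>> {"op": "drive_tool", "data": {"increments": [{"claw":0.01,"dx":0.01,"dy":-0.0205,"dz":0,"wx":0,"wy":0,"wz":0},{"claw":0.01,"dx":0.02,"dy":-0.0435,"dz":0,"wx":0,"wy":0,"wz":0},{"claw":0.01,"dx":0.02,"dy":-0.0435,"dz":0,"wx":0,"wy":0,"wz":0},{"claw":0.01,"dx":0.02,"dy":-0.0435,"dz":0,"wx":0,"wy":0,"wz":0},{"claw":0.01,"dx":0.02,"dy":-0.0435,"dz":0,"wx":0,"wy":0,"wz":0},{"claw":0.01,"dx":0.02,"dy":-0.0435,"dz":0,"wx":0,"wy":0,"wz":0},{"claw":0.01,"dx":0.02,"dy":-0.0435,"dz":0,"wx":0,"wy":0,"wz":0},{"claw":0.01,"dx":0.02,"dy":-0.0435,"dz":0,"wx":0,"wy":0,"wz":0},{"claw":0.01,"dx":0.02,"dy":-0.0435,"dz":0,"wx":0,"wy":0,"wz":0},{"claw":0.01,"dx":0.02,"dy":-0.0435,"dz":0,"wx":0,"wy":0,"wz":0},{"claw":0.01,"dx":0,"dy":0,"dz":0,"wx":0,"wy":0,"wz":4.5},{"claw":0.01,"dx":0,"dy":0,"dz":0,"wx":0,"wy":0,"wz":4.5},{"claw":0.01,"dx":0,"dy":0,"dz":0,"wx":0,"wy":0,"wz":0}]}}

```text
t: 11.25
eef_pos: [0.5351, 0.1642, 0.2188]
tool_rot: [0.001, 0.994, 0.105, -0.001]
contact_force: [0.7, -0.7, -2.3]
gripper_width: 0.223
grasp_force: 49.6
```

```bash
python3 -c "
from h import *
go([.535,.1668,.140],102)"
```

```text
t 11.25 pos [0.5351 0.1642 0.2188] ty -77.97 tilt z [-0.002  -0.0016] F [ 0.7 -0.7 -2.3] T [ 0.02  0.03 -0.06] w 0.223 g 49.6 q7 -1.38
shift mm [ 0.6 -2.7 78.8] wz 0.03
```

>>> {"op": "drive_tool", "data": {"increments": [{"claw":0.01,"dx":0.0006,"dy":-0.0027,"dz":0.02,"wx":0,"wy":0,"wz":0},{"claw":0.01,"dx":0,"dy":0,"dz":0.03,"wx":0,"wy":0,"wz":0},{"claw":0.01,"dx":0,"dy":0,"dz":0.02,"wx":0,"wy":0,"wz":0},{"claw":0.01,"dx":0,"dy":0,"dz":0.009,"wx":0,"wy":0,"wz":0},{"claw":0.01,"dx":0,"dy":0,"dz":0,"wx":0,"wy":0,"wz":0},{"claw":0.01,"dx":0,"dy":0,"dz":0,"wx":0,"wy":0,"wz":0}]}}

```text
t: 12.0
eef_pos: [0.5366, 0.1672, 0.1418]
tool_rot: [-0.0, 0.995, 0.104, 0.001]
contact_force: [0.6, -0.0, -2.3]
gripper_width: 0.23
grasp_force: 49.5
```

```bash
python3 -c "
from h import *
go([.535,.1668,.1255],102)
for n in('side','top'):
    p,d=read_camera(n);X=cloud(n,d)
    b=X[(abs(X[...,0]-.535)<.06)&(abs(X[...,1]-.165)<.06)&(abs(X[...,2]-.137)<.004)]
    if len(b)>20: print(n,len(b),rect(b[:,:2]))
    if n=='side': cv2.imwrite('pics/s4.png',p[235:375,165:325,::-1].repeat(4,0).repeat(4,1))
"
```

```text
t 12.0 pos [0.5366 0.1672 0.1418] ty -78.01 tilt z [0.0013 0.0006] F [ 0.6 -0.  -2.3] T [ 0.01 -0.05  0.02] w 0.23 g 49.5 q7 -1.3
shift mm [-1.7  0.1 16.3] wz -0.01
side 422 (array([535.5, 165.7]), array([60.3, 38.8]), 11.6)
top 136 (array([533.7, 161.3]), array([65.3, 32.7]), -5.7)
```

View pics/s4.png

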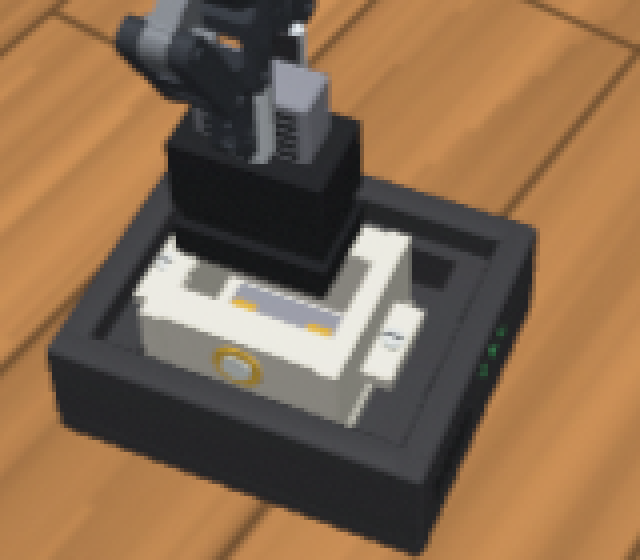

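The pack hangs upright over the pocket, about 16 mm above the rim (foot at crop y 290) and square to it. Correcting −1.2 mm in x, then down gently.

>>> {"op": "drive_tool", "data": {"increments": [{"claw":0.01,"dx":-0.0011,"dy":0.0002,"dz":0.008,"wx":0,"wy":0,"wz":0},{"claw":0.01,"dx":0,"dy":0,"dz":0.005,"wx":0,"wy":0,"wz":0},{"claw":0.01,"dx":0,"dy":0,"dz":0.003,"wx":0,"wy":0,"wz":0},{"claw":0.01,"dx":0,"dy":0,"dz":0.002,"wx":0,"wy":0,"wz":0},{"claw":0.01,"dx":0,"dy":0,"dz":0.002,"wx":0,"wy":0,"wz":0},{"claw":0.01,"dx":0,"dy":0,"dz":0,"wx":0,"wy":0,"wz":0}]}}

```text
t: 12.85
eef_pos: [0.5349, 0.1667, 0.1209]
tool_rot: [0.0, 0.995, 0.104, -0.0]
contact_force: [0.6, -0.0, -3.3]
gripper_width: 0.225
grasp_force: 49.7
```

```bash
python3 -c "
from h import *
go([.5355,.1667,.119],102)"
```

```text
t 12.85 pos [0.5349 0.1667 0.1209] ty -78.0 tilt z [-0.0001 -0.    ] F [ 0.6 -0.  -3.3] T [ 0.01 -0.01 -0.01] w 0.225 g 49.7 q7 -1.27
shift mm [0.6 0.2 1.9] wz -0.0
```

No contact with the foot already 2 mm below the rim. Continuing down.

>>> {"op": "drive_tool", "data": {"increments": [{"claw":0.01,"dx":0.0002,"dy":0,"dz":0.002,"wx":0,"wy":0,"wz":0},{"claw":0.01,"dx":0,"dy":0,"dz":0.001,"wx":0,"wy":0,"wz":0},{"claw":0.01,"dx":0,"dy":0,"dz":0.001,"wx":0,"wy":0,"wz":0},{"claw":0.01,"dx":0,"dy":0,"dz":0.001,"wx":0,"wy":0,"wz":0},{"claw":0.01,"dx":0,"dy":0,"dz":0,"wx":0,"wy":0,"wz":0}]}}

```text
t: 13.48
eef_pos: [0.535, 0.1668, 0.1159]
tool_rot: [0.0, 0.995, 0.104, -0.0]
contact_force: [-0.4, -0.3, -2.2]
gripper_width: 0.221
grasp_force: 49.6
```

```bash
python3 -c "
from h import *
go([.5355,.1667,.0853],102)"
```

```text
t 13.47 pos [0.535  0.1668 0.1159] ty -78.01 tilt z [-0.0002 -0.    ] F [-0.4 -0.3 -2.2] T [0.02 0.01 0.03] w 0.221 g 49.6 q7 -1.27
shift mm [ 0.5  0.2 30.6] wz -0.01
```

>>> {"op": "drive_tool", "data": {"increments": [{"claw":0.01,"dx":0,"dy":0,"dz":0.0015,"wx":0,"wy":0,"wz":0},{"claw":0.01,"dx":0,"dy":0,"dz":0.0015,"wx":0,"wy":0,"wz":0},{"claw":0.01,"dx":0,"dy":0,"dz":0.001,"wx":0,"wy":0,"wz":0},{"claw":0.01,"dx":0,"dy":0,"dz":0.001,"wx":0,"wy":0,"wz":0},{"claw":0.01,"dx":0,"dy":0,"dz":0.001,"wx":0,"wy":0,"wz":0},{"claw":0.01,"dx":0,"dy":0,"dz":0,"wx":0,"wy":0,"wz":0}]}}

```text
t: 14.22
eef_pos: [0.5356, 0.1656, 0.1101]
tool_rot: [0.001, 0.995, 0.104, 0.0]
contact_force: [2.2, -5.9, 0.1]
gripper_width: 0.226
grasp_force: 50.0
```

```bash
python3 -c "
from h import *
go([.5355,.1667,.0853],102)"
```

```text
t 14.22 pos [0.5356 0.1656 0.1101] ty -78.06 tilt z [ 0.0011 -0.0012] F [ 2.2 -5.9  0.1] T [-1.34 -0.43  0.02] w 0.226 g 50.0 q7 -1.26
shift mm [ 0.1 -1.1 24.8] wz -0.06
```

The ball is felt at 6 N, pushing −y. Continuing.

>>> {"op": "drive_tool", "data": {"increments": [{"claw":0.01,"dx":0,"dy":0,"dz":0.0015,"wx":0,"wy":0,"wz":0},{"claw":0.01,"dx":0,"dy":0,"dz":0.0015,"wx":0,"wy":0,"wz":0},{"claw":0.01,"dx":0,"dy":0,"dz":0.0015,"wx":0,"wy":0,"wz":0},{"claw":0.01,"dx":0,"dy":0,"dz":0.0015,"wx":0,"wy":0,"wz":0},{"claw":0.01,"dx":0,"dy":0,"dz":0.0015,"wx":0,"wy":0,"wz":0},{"claw":0.01,"dx":0,"dy":0,"dz":0.0015,"wx":0,"wy":0,"wz":0}]}}

```text
t: 14.98
eef_pos: [0.5353, 0.1655, 0.1009]
tool_rot: [0.001, 0.995, 0.104, 0.0]
contact_force: [0.6, -5.5, -0.2]
gripper_width: 0.221
grasp_force: 50.0
```

```bash
python3 -c "
from h import *
go([.5355,.1667,.0853],102)"
```

```text
t 14.97 pos [0.5353 0.1655 0.1009] ty -78.06 tilt z [ 0.0004 -0.0014] F [ 0.6 -5.5 -0.2] T [-1.45 -0.33  0.02] w 0.221 g 50.0 q7 -1.25
shift mm [ 0.4 -1.2 15.6] wz -0.06
```

>>> {"op": "drive_tool", "data": {"increments": [{"claw":0.01,"dx":0,"dy":0,"dz":0.0015,"wx":0,"wy":0,"wz":0},{"claw":0.01,"dx":0,"dy":0,"dz":0.0015,"wx":0,"wy":0,"wz":0},{"claw":0.01,"dx":0,"dy":0,"dz":0.0015,"wx":0,"wy":0,"wz":0},{"claw":0.01,"dx":0,"dy":0,"dz":0.0015,"wx":0,"wy":0,"wz":0},{"claw":0.01,"dx":0,"dy":0,"dz":0.0015,"wx":0,"wy":0,"wz":0},{"claw":0.01,"dx":0,"dy":0,"dz":0.0015,"wx":0,"wy":0,"wz":0},{"claw":0.01,"dx":0,"dy":0,"dz":0.0015,"wx":0,"wy":0,"wz":0},{"claw":0.01,"dx":0,"dy":0,"dz":0.0015,"wx":0,"wy":0,"wz":0},{"claw":0.01,"dx":0,"dy":0,"dz":0.001,"wx":0,"wy":0,"wz":0},{"claw":0.01,"dx":0,"dy":0,"dz":0,"wx":0,"wy":0,"wz":0}]}}

```text
t: 16.23
eef_pos: [0.5352, 0.1654, 0.0879]
tool_rot: [0.001, 0.995, 0.104, 0.0]
contact_force: [1.5, -6.5, -0.8]
gripper_width: 0.222
grasp_force: 49.9
```

```bash
python3 -c "
from h import *
go([.5355,.1667,.0853],102)"
```

```text
t 16.23 pos [0.5352 0.1654 0.0879] ty -78.07 tilt z [ 0.0003 -0.0015] F [ 1.5 -6.5 -0.8] T [-1.46 -0.34 -0.01] w 0.222 g 49.9 q7 -1.24
shift mm [ 0.5 -1.2  2.6] wz -0.07
```

>>> {"op": "drive_tool", "data": {"increments": [{"claw":0.01,"dx":0,"dy":0,"dz":0.001,"wx":0,"wy":0,"wz":0},{"claw":0.01,"dx":0,"dy":0,"dz":0.001,"wx":0,"wy":0,"wz":0},{"claw":0.01,"dx":0,"dy":0,"dz":0.001,"wx":0,"wy":0,"wz":0},{"claw":0.01,"dx":0,"dy":0,"dz":0,"wx":0,"wy":0,"wz":0}]}}

```text
t: 16.73
eef_pos: [0.5354, 0.1658, 0.0854]
tool_rot: [0.0, 0.995, 0.104, 0.0]
contact_force: [-0.3, -6.1, 4.7]
gripper_width: 0.225
grasp_force: 50.7
```

```bash
python3 -c "
from h import *
go([.5355,.1667,.0853],102)"
```

```text
t 16.73 pos [0.5354 0.1658 0.0854] ty -78.06 tilt z [ 0.0003 -0.0006] F [-0.3 -6.1  4.7] T [-1.49  0.12  0.05] w 0.225 g 50.7 q7 -1.23
shift mm [ 0.3 -0.8  0.1] wz -0.06
```

>>> {"op": "drive_tool", "data": {"increments": [{"claw":0.01,"dx":0,"dy":0,"dz":0.0007,"wx":0,"wy":0,"wz":0},{"claw":0.01,"dx":0,"dy":0,"dz":0.0007,"wx":0,"wy":0,"wz":0},{"claw":0.01,"dx":0,"dy":0,"dz":0,"wx":0,"wy":0,"wz":0}]}}

```text
t: 17.1
eef_pos: [0.5355, 0.1657, 0.0853]
tool_rot: [-0.0, 0.995, 0.104, 0.0]
contact_force: [-5.4, -6.0, 19.7]
gripper_width: 0.228
grasp_force: 52.8
```

```bash
python3 -c "
from h import *
go([.5355,.1667,.0853],102)"
```

```text
t 17.1 pos [0.5355 0.1657 0.0853] ty -78.08 tilt z [0.0001 0.0006] F [-5.4 -6.  19.7] T [-1.57  1.18  0.01] w 0.228 g 52.8 q7 -1.23
shift mm [ 0.2 -1.  -0. ] wz -0.08
```

The foot is on the solid bottom: TCP z 0.0853 is exactly home, at 20 N. I relieve the load, let go and rise.

>>> {"op": "drive_tool", "data": {"increments": [{"claw":0.01,"dx":0,"dy":0.001,"dz":-0.001,"wx":0,"wy":0,"wz":0},{"claw":0.03,"dx":0,"dy":0,"dz":0,"wx":0,"wy":0,"wz":0},{"claw":0.045,"dx":0,"dy":0,"dz":0,"wx":0,"wy":0,"wz":0},{"claw":0.05,"dx":0,"dy":0,"dz":0,"wx":0,"wy":0,"wz":0},{"claw":0.05,"dx":0,"dy":0,"dz":0,"wx":0,"wy":0,"wz":0},{"claw":0.05,"dx":0,"dy":0,"dz":-0.015,"wx":0,"wy":0,"wz":0},{"claw":0.05,"dx":0,"dy":0,"dz":-0.03,"wx":0,"wy":0,"wz":0},{"claw":0.05,"dx":0,"dy":0,"dz":-0.04,"wx":0,"wy":0,"wz":0},{"claw":0.05,"dx":0,"dy":0,"dz":-0.04,"wx":0,"wy":0,"wz":0},{"claw":0.05,"dx":0,"dy":0,"dz":0,"wx":0,"wy":0,"wz":0},{"claw":0.05,"dx":0,"dy":0,"dz":0,"wx":0,"wy":0,"wz":0}]}}

```text
t: 18.48
eef_pos: [0.535, 0.1659, 0.2098]
tool_rot: [-0.0, 0.995, 0.105, -0.0]
contact_force: [0.7, -0.2, 0.7]
gripper_width: 0.584
grasp_force: 0.0
```

```bash
python3 -c "
from h import *
go([.5355,.1667,.0853],102)
p,d=read_camera('side');X=cloud('side',d);cv2.imwrite('pics/s5.png',p[200:375,165:325,::-1].repeat(3,0).repeat(3,1))
q=X[(abs(X[...,0]-.535)<.05)&(abs(X[...,1]-.165)<.05)&(X[...,2]<.13)]
h,e=np.histogram(q[:,2],np.arange(.05,.131,.002));print(dict(zip((e[:-1]*1000).round().astype(int).tolist(),h.tolist())))
print(np.median(q[(q[:,2]>.105)&(q[:,2]<.125),2]),np.median(q[(q[:,2]>.079)&(q[:,2]<.087),2]))
"
```

```text
t 18.48 pos [0.535  0.1659 0.2098] ty -78.0 tilt z [-0.0001  0.0006] F [ 0.7 -0.2  0.7] T [0.02 0.   0.02] w 0.584 g 0.0 q7 -1.37
shift mm [  0.6  -0.6 124.5] wz 0.0
{50: 234, 52: 100, 54: 62, 56: 62, 58: 132, 60: 561, 62: 193, 64: 38, 66: 36, 68: 50, 70: 31, 72: 37, 74: 43, 76: 41, 78: 42, 80: 45, 82: 151, 84: 203, 86: 21, 88: 31, 90: 29, 92: 28, 94: 29, 96: 28, 98: 32, 100: 24, 102: 31, 104: 29, 106: 30, 108: 39, 110: 163, 112: 167, 114: 4, 116: 0, 118: 0, 120: 0, 122: 0, 124: 0, 126: 0, 128: 0}
0.1117653281689468 0.08400510328031341
```

View pics/s5.png

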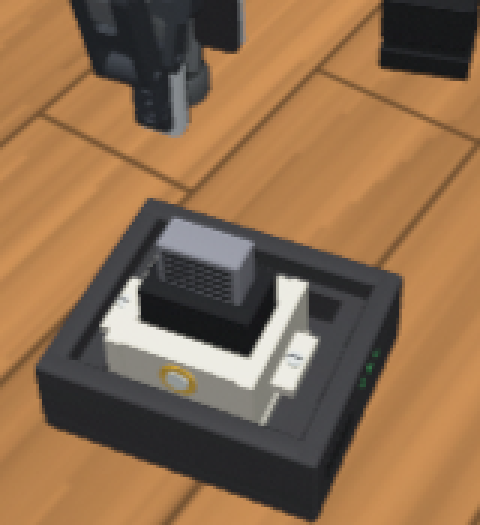

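The pack sits in the pocket with its fin top at 0.1117. Relative to the rim that is 50.6 mm against 50 mm for home, where an unclicked pack would stand 5–10 mm higher. The gripper is clear at the top of the crop.

```bash
python3 -c "
from station import *
print(hand_in())"
```

```text
the job is handed in; nothing more can be done
None
```

The slim pack is in the charger's pocket and stayed down after I let go, fin top within about 1 mm of home, with at most about 20 N of push measured; the job is handed in at about 18.5 s.

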